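Step the lamp bracket under the pointer and lock the slides

TASK

Check the white headlamp bracket on the x-y slide table and set it up for drilling: move its carrier (the orange knob is its handle) until the middle of the red dot is under the fixed brass pointer, stop there for a second, then bring the middle of the blue dot under the pointer and stop there for a second. With the blue dot still under the pointer, slide the yellow lock along its track fully to its stop at the end away from the robot, and let go. Do not knock the pointer frame, whose bar hangs over the knob, and leave the loose things beside it where they are.

Things in the scene. Friction and masses are not known exactly. Their poses are not given: they have to be found in the camera images.
- stage: fixed base of the x-y slide table: grey metal plate 330 x 320 x 12 mm. Origin on the table surface vertically below the pointer; its x and y axes are the directions of the two slides. It stands sideways: x points roughly to the robot's right, y roughly away from the robot. The plate reaches from x -200 to +130 and y -115 to +205 mm; rails and saddle on it stand up to 37 mm above the table
- portal: fixed aluminium pointer frame, origin and axes as stage. One post 40 x 30 mm at x -90, y +180 mm (foot 60 x 50); from it over the knob a bar (x -110 to -70, y -70 to +195, 237 to 262 mm high); a 10 mm arm from it holds the pointer, an 8 mm rod hanging at x 0, y 0. A vertical gripper at the knob hits the bar: come from stage -x, leaning back to -x about 40 degrees
- pointer_tip (a point): lower end of the brass pointer (a cone), 62 mm above the table and 12 mm above the bracket. Fixed
- knob_grip (a point): point to grip on the orange knob: an upright cylinder of 18 mm diameter from 45 to 97 mm above the table, on the carrier; this point is on its axis at 80 mm height. Axes as those of stage. The knob is 90 mm towards stage -x from the carrier's centre; the black carrier's top is 45 mm above the table
- red_mark (a point): centre of the red dot, 10 mm diameter, on top of the bracket (50 mm above the table), 30 mm from the carrier's centre. The white bracket (86 x 26 x 4 mm) is clamped on the carrier by a dark screw in its middle at some angle, and moves with it without turning
- blue_mark (a point): centre of the blue dot, 10 mm diameter, at the bracket's other end, 60 mm from the red dot
- saddle (a joint): position of the x slide in m, -0.042 to 0.042; it grows as the carrier goes along stage +x. 0: carrier's centre below the pointer. Slides with 2 N friction and stays where it is left
- carrier (a joint): position of the y slide in m, -0.042 to 0.042; it grows as the carrier goes along stage +y. Same friction
- lock (a joint): position of the yellow lock in m: 0 open (stop at its stage -y end, nearest the robot) to 0.050 locked (stop at its stage +y end, away from the robot). Slides with 2 N friction
- lock_grip (a point): point to grip on the yellow lock, a fin 22 (stage x) x 12 (stage y) mm, from 24 to 60 mm above the table, on a track at the base's stage -x edge (x -175 mm; the robot's left); this point is at 50 mm height, on the fin's axis. It moves along stage y. The end stops beside it reach 23 mm above the table, the base plate 12 mm
- headlamp: bystander: green plastic bicycle headlamp, about 78 x 58 x 64 mm, loose; origin under its middle
- seat_clamp: bystander: chrome seat clamp ring, 38 mm diameter, 16 mm high, loose; origin at its centre underneath
- bolt_dish: bystander: round glass dish of bolts, 90 mm diameter, 32 mm high, loose; origin at its centre underneath
- spoke_key: bystander: small steel spoke key, 66 x 28 x 9 mm, loose; origin at its centre underneath

How it is judged:
On the way, in this order (a step that is already met when the one before it is completed fails the run):
1. the red dot's middle is within 4 mm (horizontally) of the pointer for half a second, the lock still open (below 0.020) (horizontal distance between red_mark and pointer_tip below 0.004 m and value of joint lock below 0.02 m), for 0.5 s.
2. then the blue dot's middle is within 4 mm of the pointer for half a second, the lock still open (below 0.020) (horizontal distance between blue_mark and pointer_tip below 0.004 m and value of joint lock below 0.02 m), for 0.5 s.
3. then the lock is at its far stop (above 0.046) with the blue dot still under the pointer (horizontal distance between blue_mark and pointer_tip below 0.004 m and value of joint lock above 0.046 m), for 0.2 s.
At the end, for the whole second after the job is handed in: the blue dot's middle is within 4 mm (horizontally) of the pointer tip, the yellow lock is within 4 mm of its far stop (above 0.046), and the slides and the lock are at rest (all of step 3 and velocity of joint saddle between -0.01 and 0.01 m/s and velocity of joint carrier between -0.01 and 0.01 m/s and velocity of joint lock between -0.01 and 0.01 m/s); the robot touches nothing.
It fails at once if the headlamp is moved by more than 20 mm (distance of headlamp from where it was at the start of the episode above 0.02 m).
It fails at once if the seat clamp is moved by more than 20 mm (distance of seat_clamp from where it was at the start of the episode above 0.02 m).
It fails at once if the bolt dish is moved by more than 20 mm (distance of bolt_dish from where it was at the start of the episode above 0.02 m).
It fails at once if the spoke key is moved by more than 20 mm (distance of spoke_key from where it was at the start of the episode above 0.02 m).
It fails at once if the robot knocks the pointer frame (more than 20 N) (contact force between any of the arm, the fingers and portal above 20 N).
It also fails if it takes over 64 s, if anything falls off the work surface, if the arm or the gripper's body presses on something with over 40 N, if the wrist force passes 120 N, or if a joint passes its speed limit or range.

ROBOT

A 6-joint arm with a two-finger parallel gripper is mounted at the origin on the work surface. World frame = base frame: x ahead of the robot, y to its left, z up, the work surface at z = 0. Lengths are in m, angles in rad, forces in N, time in s.
With the tool pointing down it reaches from about 0.3 to 0.85 m from the base axis. Payload 5.4 kg.
Tool frame: the origin (TCP) lies between the finger pads; the fingertips stand 8 mm ahead of it and the grasp point (between the pads) lies 11 mm behind it (ctrl.tip_reach is the distance from the TCP to the fingertips, in m); z points along the fingers, y is the line along which they close (so a half turn about z gives the same grasp; the last joint's range is limited). The gripper opens to 85 mm and grips with 20 to 120 N. Pads are 22 mm wide; open, the fingers measure 114 mm over their backs; the gripper's body (76 mm by 85 mm) begins 54 mm behind the grasp point. The pads swing forward as they close: fully open they stand 13 mm farther back than shut.
Start: joints at [1.04, 0.158, 1.597, -0, 1.386, -0.21], TCP at [0.181, 0.546, 0.239] pointing down, gripper open.
Joint ranges: [-2.91, 2.91], [-0.94, 2.29], [0.18, 2.7], [-1.29, 4.43], [0.17, 2.64], [-3, 3]. Speed limits (rad/s): [2.57, 2.57, 3.14, 3.14, 3.14, 3.14].

INTERFACE

Orientations are given as a unit quaternion [x, y, z, w].
In Python, from plant import sensors, grab_frame, workorder, ctrl gives the robot as it stands.
- The arm moves only by the tool jog_arm, never from a script. Its argument "steps" is a list of rows, each an object of numbers: "x", "y", "z": the shift along the tool's x, y, z in mm; "rx", "ry", "rz": the turn, a rotation vector about the tool's x, y, z in degrees. In form: [{"x": .., "y": .., "z": .., "rx": .., "ry": .., "rz": ..}, ...]. A call has 1 to 20 rows; each row shifts and turns the commanded pose from where the row before left it, along the tool's axes as they then stand; what a row does not reach is not made up. A row lasts 1/10 s, in which the tool goes at most 50 mm and 8.59 degrees, less where a joint would pass 70% of its speed; a pose out of reach is approached as far as the arm can. A call with a gripper value outside its range is refused whole. "hand" is the finger opening in mm, from 0 to 85.4, set as the call begins (left out, the last holds). The fingers move at their own pace and stop on an object; "squeeze" is the grip in N (left out, the last holds). Time passes only in rows, so rows that do not move let the fingers close. It gives the time, the measured TCP pose, the force, the opening and the grip force at its end, in the units of the state.
- sensors.get_state(): the state, without advancing time (a new reading comes with each control period).
- grab_frame(name): name is "scene" or "side" or "wrist"; returns a dict with "image" (400x640x3 uint8, red, green, blue), "camera_matrix" (3x3 intrinsics, pixels), "k1" (the pictures are not rectified: a ray, as slopes to the right and down, at radius r is drawn at 1 + k1 r^2 times it, then the intrinsics apply), "R" (3x3) and "t" (3): a world point X has camera coordinates R X + t. Camera axes: x right, y down, z forward; pixel columns grow to the right and rows downward; lengths in m; the calibration is good to about 2 mm. A picture is of the moment at which its call begins. There is no depth.
- workorder.hand_in(): hands the job in; it is judged then, once.
The state is a dict: "time": time; "joints": joint angles; "dq": joint speeds; "effort": joint torques, N m; "tool_pos": TCP position; "tool_rot": TCP orientation; "ft_force": force on the tool from outside, world axes, zero at the start; "ft_torque": the same for the moment, N m; "opening": opening from 0.0 (shut) to 1.0 (fully open); "grip_force": force on a finger pad.
Only numpy, scipy, OpenCV 4.12 (cv2) and the standard library are available. Lean on these libraries where they do the work, as an engineer would, in place of code of your own. Each camera call takes 0.05 s, during which the arm holds its last target. There are 200 camera calls.

## Working session

There is one attempt and no reset: what is moved stays moved. The work goes in short steps, Python scripts to look and compute and a tool call to move; the robot and the scene stay as the last step left them, time stands still between calls to the robot, and variables do not carry over. Pictures are saved under pics/ and viewed, at most 13 in all, crops included, and the job is handed in when it is done.

Besides the shell and the picture viewer there is one more tool, called after "Request:" as name([rows], argument=value, ...), one row to a line, values as JSON. jog_arm: Moves the arm, as the interface text tells. Its arguments: {"type":"object","properties":{"steps":{"type":"array","items":{"type":"object","properties":{"x":{"type":"number"},"y":{"type":"number"},"z":{"type":"number"},"rx":{"type":"number"},"ry":{"type":"number"},"rz":{"type":"number"}}}},"hand":{"type":"number"},"squeeze":{"type":"number"}},"required":["steps"]}

```bash
mkdir -p pics; ls; python3 - <<'E'
from plant import sensors, grab_frame
import cv2
for n in ["scene","side","wrist"]:
    f=grab_frame(n); cv2.imwrite(f"pics/{n}0.png",f["image"][:,:,::-1])
    print(n,f["camera_matrix"].tolist(),f["k1"],f["R"].round(3).tolist(),f["t"].round(3).tolist())
print(sensors.get_state())
E
```

```text
pics
scene [[427.2773336113699, 0.0, 319.58803699157], [0.0, 427.2773336113699, 208.29322427008506], [0.0, 0.0, 1.0]] -0.10770552955641632 [[0.827, 0.563, 0.008], [0.295, -0.421, -0.858], [-0.479, 0.711, -0.514]] [-0.522, -0.099, 1.225]
side [[442.01688566100336, 0.0, 313.9079938393678], [0.0, 442.01688566100336, 202.28150879062], [0.0, 0.0, 1.0]] -0.04234494337629606 [[-0.988, -0.152, -0.002], [-0.077, 0.511, -0.856], [0.131, -0.846, -0.517]] [0.619, 0.111, 0.8]
wrist [[300.9529097846753, 0.0, 317.91469167845327], [0.0, 300.9529097846753, 194.95663889166417], [0.0, 0.0, 1.0]] -0.0500114474597353 [[0.315, 0.949, -0.001], [0.914, -0.304, 0.268], [0.254, -0.085, -0.963]] [-0.577, -0.033, 0.378]
{'time': 0.15, 'joints': array([ 1.03990293e+00,  1.58951891e-01,  1.59795089e+00,  8.56683035e-06,
        1.38621988e+00, -2.10096937e-01]), 'dq': array([-6.65506435e-05, -1.01308372e-03, -4.76952571e-03,  3.62547940e-03,
        1.32714359e-03,  3.04639761e-04]), 'effort': array([ 6.23911219e-04, -3.96377850e+01, -3.31784785e+01, -4.23884494e-04,
        5.45833725e-03, -1.79185929e-05]), 'tool_pos': array([0.18108683, 0.54525279, 0.23851237]), 'tool_rot': array([ 1.59712072e-01,  9.87163345e-01, -7.11573979e-04, -2.80915275e-04]), 'ft_force': array([-0.04624102,  0.57029862,  0.25944112]), 'ft_torque': array([ 0.0077016 , -0.0220592 , -0.08437223]), 'grip_force': 0.0, 'opening': 0.9999466786644375}
```

View pics/scene0.png

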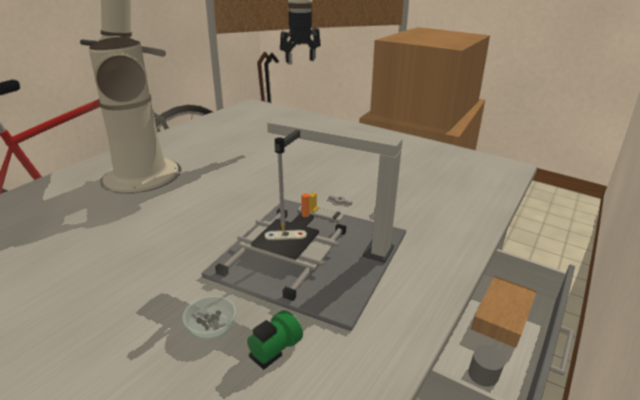

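View pics/side0.png

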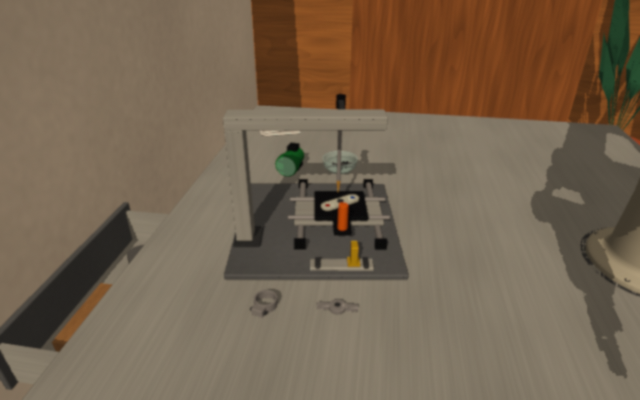

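```bash
cat > h.py <<'E'
import numpy as np, cv2
from plant import sensors, grab_frame, workorder, ctrl
from scipy.spatial.transform import Rotation as Ro
def proj(f,X):
    c=np.atleast_2d(X)@f["R"].T+f["t"]; s=c[:,:2]/c[:,2:]; r2=(s**2).sum(1,keepdims=True)
    return (s*(1+f["k1"]*r2))@f["camera_matrix"][:2,:2].T+f["camera_matrix"][:2,2]
def ray(f,uv):
    K=f["camera_matrix"]; d=(np.array(uv,float)-K[:2,2])/K[0,0]; s=d.copy()
    for _ in range(20): s=d/(1+f["k1"]*(s@s))
    return -f["R"].T@f["t"], f["R"].T@np.r_[s,1]
def onz(f,uv,z):
    o,d=ray(f,uv); return o+d*(z-o[2])/d[2]
def crop(f,name,x0,y0,x1,y1,k):
    im=cv2.resize(f["image"][y0:y1,x0:x1,::-1],None,fx=k,fy=k,interpolation=cv2.INTER_CUBIC)
    for x in range((x0+19)//20*20,x1,20): cv2.putText(im,str(x),(int((x-x0+.5)*k)-10,8),0,.35,(0,0,0),1); cv2.line(im,(int((x-x0+.5)*k),10),(int((x-x0+.5)*k),16),(0,0,0),1)
    for y in range((y0+19)//20*20,y1,20): cv2.putText(im,str(y),(0,int((y-y0+.5)*k)+4),0,.35,(0,0,0),1); cv2.line(im,(24,int((y-y0+.5)*k)),(30,int((y-y0+.5)*k)),(0,0,0),1)
    cv2.imwrite(name,im)
E
python3 - <<'E'
from h import *
crop(grab_frame("side"),"pics/s1.png",220,170,420,320,4)
crop(grab_frame("scene"),"pics/c1.png",200,180,410,325,3.8)
E
```

```text
(no output)
```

View pics/s1.png

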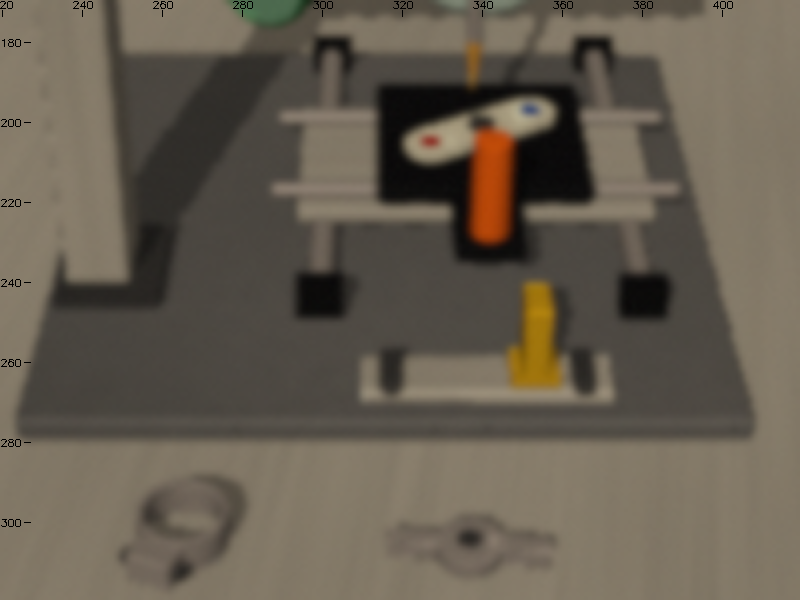

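View pics/c1.png

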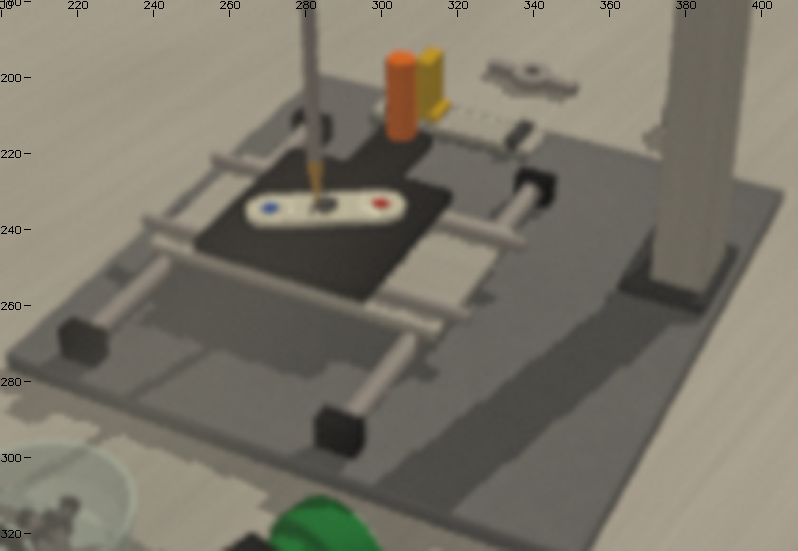

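```bash
python3 - <<'E'
from h import *
from scipy.optimize import least_squares
S=grab_frame("side");C=grab_frame("scene")
P=[(S,(224.5,273.5),(-.2,.205,.012)),(S,(407,274),(-.2,-.115,.012)),(S,(384,184),(.13,-.115,.012)),
(C,(202,272),(.13,-.115,.012)),(C,(283,199),(-.2,-.115,.012)),(C,(406,230),(-.2,.205,.012)),(C,(283.5,231.5),(0,0,.062)),(S,(337.8,191),(0,0,.062))]
def w(p,q): c,s=np.cos(p[2]),np.sin(p[2]); return np.array([p[0]+c*q[0]-s*q[1],p[1]+s*q[0]+c*q[1],q[2]])
fun=lambda p:np.concatenate([(proj(f,w(p,q))[0]-uv) for f,uv,q in P])
r=least_squares(fun,[.5,.3,-1.5],loss="soft_l1");p=r.x
print(p,np.degrees(p[2]));print(fun(p).reshape(-1,2).round(1).tolist())
np.save("stage.npy",p)
def st(X): c,s=np.cos(p[2]),np.sin(p[2]); d=X[:2]-p[:2]; return (np.array([c*d[0]+s*d[1],-s*d[0]+c*d[1]])*1e3).round(1)
for n,z,a,b in [("red",.05,(327,205),(300,233)),("blue",.05,(352.5,197),(271,234.5)),("knobtop",.097,(343,203.5),(305.5,195.5)),("lock",.06,(354,241.5),(313.5,193.5)),("key",.004,(337,304),(340,199)),("clamp",.008,(265,300),(0,0))]:
    print(n,st(onz(S,a,z)),st(onz(C,b,z)))
E
```

```text
[ 0.58764866 -0.06835571 -1.42440335] -81.61230051187849
[[-2.0, 0.4], [1.5, 0.4], [-0.1, -1.6], [-1.8, 0.4], [1.0, -0.8], [0.4, -0.6], [-0.5, 1.5], [-0.0, 0.3]]
red [-34.3  22.5] [-30.8  22.3]
blue [ -2.6 -30.4] [  0.8 -28.5]
knobtop [-105.8   -4.3] [-102.6   -1.7]
lock [-170.4  -21.2] [-178.1  -20.1]
key [-263.4   10.1] [-273.2    8.7]
clamp [-259.1  126. ] [ -6233.8 -12617.5]
```

```bash
cat >> h.py <<'E'
p=np.load("stage.npy"); RS=Ro.from_euler("z",p[2])
def w(q): return RS.apply(q)+np.r_[p[:2],0]      # stage (m) -> world
def st(X): return RS.inv().apply(np.asarray(X)-np.r_[p[:2],0])
def pose(): s=sensors.get_state(); return s["tool_pos"],Ro.from_quat(s["tool_rot"])
def toolR(lean,flip):   # leaning back to stage -x
    a=np.radians(lean); z=np.array([np.sin(a),0,-np.cos(a)]); y=np.array([0,1.,0])*flip
    return RS*Ro.from_matrix(np.c_[np.cross(y,z),y,z])
def delta(P,R,Pt,Rt): return (R.inv().apply(Pt-P)*1e3).round(1),np.degrees((R.inv()*Rt).as_rotvec()).round(1)
E
python3 - <<'E'
from h import *
print([a for a in dir(ctrl) if a[0]!="_"], ctrl.tip_reach)
P,R=pose(); f=grab_frame("wrist")
print("cam in tool",R.inv().apply(-f["R"].T@f["t"]-P)*1e3, R.as_matrix().round(2).tolist())
for fl in (1,-1):
  T=toolR(40,fl); G=w([-.104,-.003,.08]); 
  print(fl,delta(P,R,G-.14*T.as_matrix()[:,2],T), G, T.as_matrix().round(2).tolist())
E
```

```text
['MotionError', 'tip_reach'] 0.008
cam in tool [  69.96104353    2.26254955 -134.38847646] [[-0.95, 0.32, -0.0], [0.32, 0.95, -0.0], [0.0, -0.0, -1.0]]
1 (array([-489.2, -282.6,   51.9]), array([ 22. , -35.8,  60.5])) [0.5695102  0.03409426 0.08      ] [[-0.11, 0.99, 0.09], [0.76, 0.15, -0.64], [-0.64, 0.0, -0.77]]
-1 (array([-489.2, -282.6,   51.9]), array([  40.5,   24.9, -111.2])) [0.5695102  0.03409426 0.08      ] [[0.11, -0.99, 0.09], [-0.76, -0.15, -0.64], [0.64, -0.0, -0.77]]
```

Request:
jog_arm([
  {"rx":2.2,"ry":-3.6,"rz":6},
  {"rx":2.2,"ry":-3.6,"rz":6},
  {"rx":2.2,"ry":-3.6,"rz":6},
  {"rx":2.2,"ry":-3.6,"rz":6},
  {"rx":2.2,"ry":-3.6,"rz":6},
  {"rx":2.2,"ry":-3.6,"rz":6},
  {"rx":2.2,"ry":-3.6,"rz":6},
  {"rx":2.2,"ry":-3.6,"rz":6},
  {"rx":2.2,"ry":-3.6,"rz":6},
  {"rx":2.2,"ry":-3.6,"rz":6},
  {},
], hand=60, squeeze=50)

```text
schema error: expected keys x, y, z, rx, ry, rz
```

```bash
python3 - <<'E'
from h import *
P,R=pose(); T=toolR(40,1); G=w([-.104,-.003,.08])
print(delta(P,R,G-.12*T.as_matrix()[:,2],T),P,sensors.get_state()["joints"].round(2))
E
```

```text
(array([-495. , -294.1,   67.3]), array([ 22. , -35.8,  60.5])) [0.18128515 0.54557078 0.23913218] [ 1.04  0.16  1.6  -0.    1.39 -0.21]
```

All keys are needed in each row.

Request:
jog_arm([
  {"x":0,"y":0,"z":0,"rx":2.2,"ry":-3.6,"rz":6},
  {"x":0,"y":0,"z":0,"rx":2.2,"ry":-3.6,"rz":6},
  {"x":0,"y":0,"z":0,"rx":2.2,"ry":-3.6,"rz":6},
  {"x":0,"y":0,"z":0,"rx":2.2,"ry":-3.6,"rz":6},
  {"x":0,"y":0,"z":0,"rx":2.2,"ry":-3.6,"rz":6},
  {"x":0,"y":0,"z":0,"rx":2.2,"ry":-3.6,"rz":6},
  {"x":0,"y":0,"z":0,"rx":2.2,"ry":-3.6,"rz":6},
  {"x":0,"y":0,"z":0,"rx":2.2,"ry":-3.6,"rz":6},
  {"x":0,"y":0,"z":0,"rx":2.2,"ry":-3.6,"rz":6},
  {"x":0,"y":0,"z":0,"rx":2.2,"ry":-3.6,"rz":6},
  {"x":0,"y":0,"z":0,"rx":0,"ry":0,"rz":0},
  {"x":0,"y":0,"z":0,"rx":0,"ry":0,"rz":0},
], hand=60, squeeze=50)

```text
time: 1.6
tool_pos: [0.1814, 0.5458, 0.2388]
tool_rot: [0.609, 0.715, -0.224, 0.26]
ft_force: [0.4, -0.6, 0.1]
opening: 0.704
grip_force: 0.0
```

```bash
python3 - <<'E'
from h import *
P,R=pose(); T=toolR(40,1); G=w([-.104,-.003,.08])
print(delta(P,R,G-.12*T.as_matrix()[:,2],T),P,sensors.get_state()["joints"].round(2))
E
```

```text
(array([-331.3,  304. ,  365.9]), array([0.3, 0.1, 0.6])) [0.18140003 0.54575154 0.23877142] [ 1.21  0.66  1.08 -0.36  2.01  1.  ]
```

Request:
jog_arm([
  {"x":-22,"y":20,"z":24,"rx":0,"ry":0,"rz":0},
  {"x":-22,"y":20,"z":24,"rx":0,"ry":0,"rz":0},
  {"x":-22,"y":20,"z":24,"rx":0,"ry":0,"rz":0},
  {"x":-22,"y":20,"z":24,"rx":0,"ry":0,"rz":0},
  {"x":-22,"y":20,"z":24,"rx":0,"ry":0,"rz":0},
  {"x":-22,"y":20,"z":24,"rx":0,"ry":0,"rz":0},
  {"x":-22,"y":20,"z":24,"rx":0,"ry":0,"rz":0},
  {"x":-22,"y":20,"z":24,"rx":0,"ry":0,"rz":0},
  {"x":-22,"y":20,"z":24,"rx":0,"ry":0,"rz":0},
  {"x":-22,"y":20,"z":24,"rx":0,"ry":0,"rz":0},
  {"x":-22,"y":20,"z":24,"rx":0,"ry":0,"rz":0},
  {"x":-22,"y":20,"z":24,"rx":0,"ry":0,"rz":0},
  {"x":-22,"y":20,"z":24,"rx":0,"ry":0,"rz":0},
  {"x":-22,"y":20,"z":24,"rx":0,"ry":0,"rz":0},
  {"x":-23,"y":24,"z":28,"rx":0.3,"ry":0,"rz":0.6},
  {"x":0,"y":0,"z":0,"rx":0,"ry":0,"rz":0},
  {"x":0,"y":0,"z":0,"rx":0,"ry":0,"rz":0},
])

```text
time: 3.3
tool_pos: [0.557, 0.1103, 0.1752]
tool_rot: [0.615, 0.71, -0.224, 0.26]
ft_force: [-0.0, -0.3, 0.6]
opening: 0.699
grip_force: 0.0
```

```bash
python3 - <<'E'
from h import *
P,R=pose(); T=toolR(40,1); G=w([-.104,-.003,.08])
print(delta(P,R,G-.12*T.as_matrix()[:,2],T),P,sensors.get_state()["joints"].round(2))
f=grab_frame("wrist"); cv2.imwrite("pics/w1.png",f["image"][:,:,::-1])
for n,q in dict(knobtop=[-.104,-.003,.097],tip=[0,0,.062],fin=[-.175,-.02,.06],red=[-.032,.0225,.05],blue=[-.001,-.0295,.05]).items(): print(n,proj(f,w(q)).round(1))
E
```

```text
(array([2.1, 1.2, 2.6]), array([ 0. ,  0.1, -0.2])) [0.55703379 0.11030641 0.17523869] [ 0.32  0.37  1.61 -0.71  1.36  0.4 ]
knobtop [[320.1 207. ]]
tip [[322.1 228.1]]
fin [[297. 113.]]
red [[342.  205.5]]
blue [[298.  219.1]]
```

View pics/w1.png

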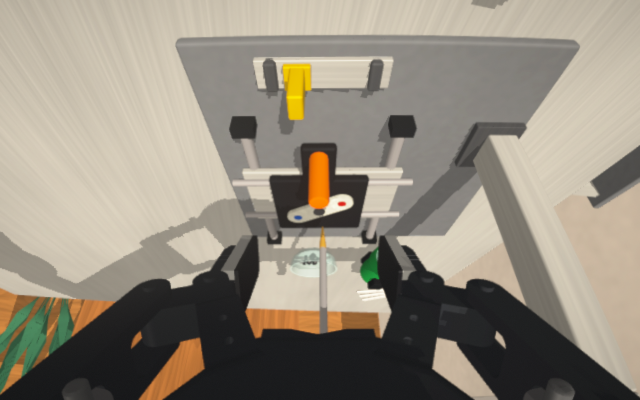

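Request:
jog_arm([
  {"x":1,"y":1,"z":20,"rx":0,"ry":0,"rz":0},
  {"x":1,"y":0,"z":20,"rx":0,"ry":0,"rz":0},
  {"x":1,"y":0,"z":20,"rx":0,"ry":0,"rz":0},
  {"x":0,"y":0,"z":20,"rx":0,"ry":0,"rz":0},
  {"x":0,"y":0,"z":18,"rx":0,"ry":0,"rz":0},
  {"x":0,"y":0,"z":15,"rx":0,"ry":0,"rz":0},
  {"x":0,"y":0,"z":12,"rx":0,"ry":0,"rz":0},
  {"x":0,"y":0,"z":8,"rx":0,"ry":0,"rz":0},
  {"x":0,"y":0,"z":0,"rx":0,"ry":0,"rz":0},
  {"x":0,"y":0,"z":0,"rx":0,"ry":0,"rz":0},
])

```text
time: 4.35
tool_pos: [0.5705, 0.0286, 0.0714]
tool_rot: [0.615, 0.71, -0.224, 0.261]
ft_force: [-0.3, -0.0, 0.3]
opening: 0.704
grip_force: 0.0
```

Request:
jog_arm([
  {"x":0,"y":0,"z":0,"rx":0,"ry":0,"rz":0},
  {"x":0,"y":0,"z":0,"rx":0,"ry":0,"rz":0},
  {"x":0,"y":0,"z":0,"rx":0,"ry":0,"rz":0},
  {"x":0,"y":0,"z":0,"rx":0,"ry":0,"rz":0},
  {"x":0,"y":0,"z":0,"rx":0,"ry":0,"rz":0},
  {"x":0,"y":0,"z":0,"rx":0,"ry":0,"rz":0},
  {"x":0,"y":0,"z":0,"rx":0,"ry":0,"rz":0},
  {"x":0,"y":0,"z":0,"rx":0,"ry":0,"rz":0},
], hand=0, squeeze=40)

```text
time: 5.15
tool_pos: [0.5705, 0.0284, 0.0714]
tool_rot: [0.615, 0.71, -0.224, 0.261]
ft_force: [-1.5, 2.4, 5.6]
opening: 0.199
grip_force: 39.1
```

```bash
python3 - <<'E'
from h import *
P,R=pose(); print(st(P)*1e3, st(P-.011*R.as_matrix()[:,2])*1e3)
# tip-relative dot offsets from first wrist picture, and now from scene + wrist by colour
def dots(n):
    f=grab_frame(n); h=cv2.cvtColor(f["image"],cv2.COLOR_RGB2HSV).astype(int); im=f["image"].astype(int)
    print(n,"pred tip",proj(f,w([0,0,.062])).round(1), "red",proj(f,w([-.032,.0225,.05])).round(1)); return f
C=dots("scene");W=dots("wrist")
a=cv2.resize(C["image"][180:270,220:350,::-1],None,fx=5,fy=5,interpolation=cv2.INTER_CUBIC)
cv2.imwrite("pics/c2.png",a)
crop(W,"pics/w2.png",220,150,420,300,4)
E
```

```text
[-98.1668813   -2.81844088  71.43626657] [-105.26811441   -2.82280099   79.83700876]
scene pred tip [[283. 233.]] red [[300.4 232.7]]
wrist pred tip [[322.6 294.6]] red [[354.  265.2]]
```

View pics/w2.png

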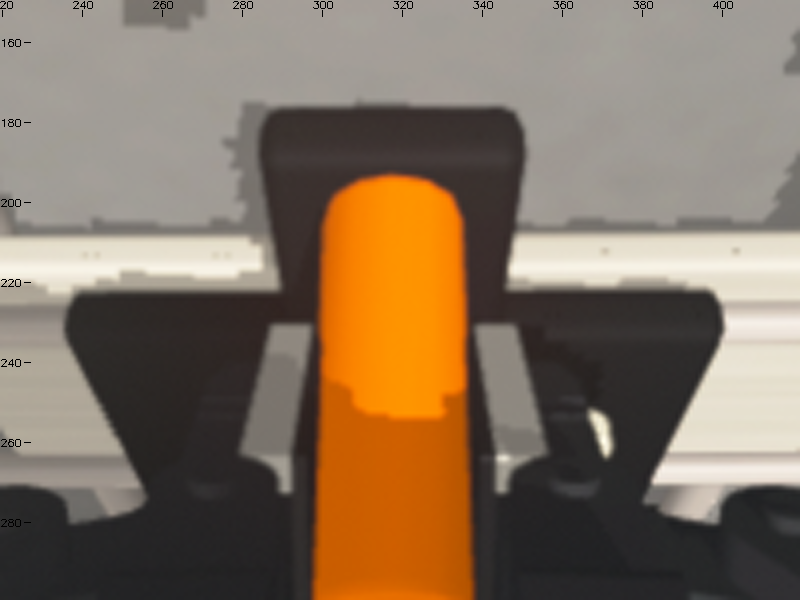

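Request:
jog_arm([
  {"x":-2.4,"y":-2.3,"z":2,"rx":0,"ry":0,"rz":0},
  {"x":-2.4,"y":-2.3,"z":2,"rx":0,"ry":0,"rz":0},
  {"x":-2.4,"y":-2.3,"z":2,"rx":0,"ry":0,"rz":0},
  {"x":-2.4,"y":-2.3,"z":2,"rx":0,"ry":0,"rz":0},
  {"x":-2.4,"y":-2.3,"z":2,"rx":0,"ry":0,"rz":0},
  {"x":-2.4,"y":-2.3,"z":2,"rx":0,"ry":0,"rz":0},
  {"x":-2.4,"y":-2.3,"z":2,"rx":0,"ry":0,"rz":0},
  {"x":-2.4,"y":-2.3,"z":2,"rx":0,"ry":0,"rz":0},
  {"x":-2.4,"y":-2.3,"z":2,"rx":0,"ry":0,"rz":0},
  {"x":-2.5,"y":-2,"z":2.3,"rx":0,"ry":0,"rz":0},
  {"x":0,"y":0,"z":0,"rx":0,"ry":0,"rz":0},
  {"x":0,"y":0,"z":0,"rx":0,"ry":0,"rz":0},
  {"x":0,"y":0,"z":0,"rx":0,"ry":0,"rz":0},
])

```text
time: 6.55
tool_pos: [0.5522, -0.007, 0.0714]
tool_rot: [0.615, 0.71, -0.225, 0.261]
ft_force: [0.7, -1.0, 4.7]
opening: 0.198
grip_force: 39.1
```

```bash
python3 - <<'E'
from h import *
P,R=pose(); print(st(P-.011*R.as_matrix()[:,2])*1e3)
C=grab_frame("scene"); S=grab_frame("side")
for f in (C,S): print(proj(f,[w([0,0,.062]),w([0,0,.05]),w([.01,0,.05]),w([0,.01,.05])]).round(2).tolist())
def g(f,c,n):
    x,y=c; im=cv2.resize(f["image"][y-25:y+25,x-35:x+35,::-1],None,fx=11,fy=11,interpolation=cv2.INTER_CUBIC)
    for k in range(0,70,5): cv2.line(im,(int((k+.5)*11),0),(int((k+.5)*11),6),(0,255,255),1); cv2.putText(im,str(x-35+k),(int((k+.5)*11)-12,18),0,.4,(0,255,255),1)
    for k in range(5,50,5): cv2.line(im,(0,int((k+.5)*11)),(6,int((k+.5)*11)),(0,255,255),1); cv2.putText(im,str(y-25+k),(8,int((k+.5)*11)+4),0,.4,(0,255,255),1)
    return im
cv2.imwrite("pics/c3.png",g(C,(283,235),0)); cv2.imwrite("pics/s3.png",g(S,(338,195),0))
E
```

```text
[-72.96312831 -26.14166425  79.77972898]
[[282.99, 232.97], [283.21, 237.85], [280.73, 240.39], [287.49, 239.12]]
[[337.77, 191.26], [337.62, 196.32], [337.43, 193.89], [332.76, 196.32]]
```

View pics/c3.png

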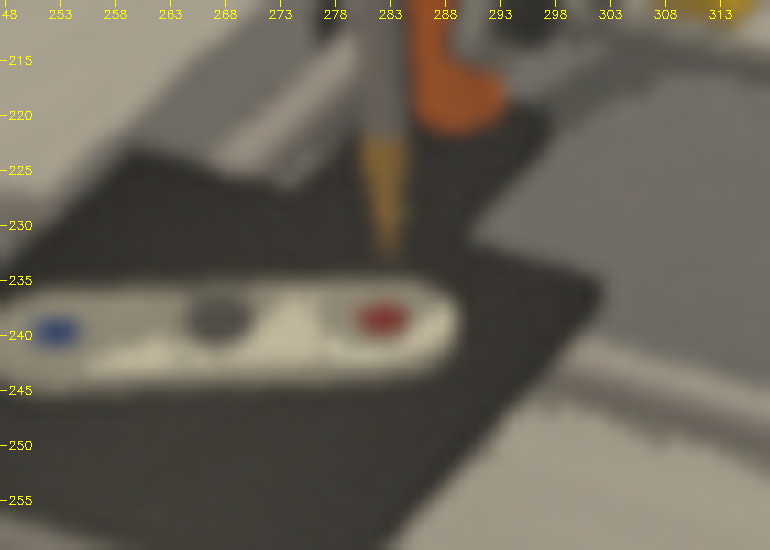

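View pics/s3.png

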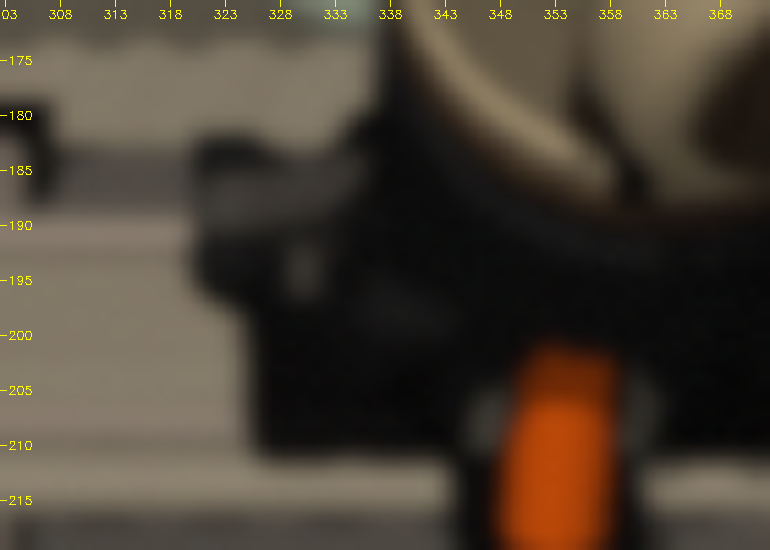

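Request:
jog_arm([
  {"x":1.1,"y":0.6,"z":-1,"rx":0,"ry":0,"rz":0},
  {"x":0,"y":0,"z":0,"rx":0,"ry":0,"rz":0},
  {"x":0,"y":0,"z":0,"rx":0,"ry":0,"rz":0},
  {"x":0,"y":0,"z":0,"rx":0,"ry":0,"rz":0},
  {"x":0,"y":0,"z":0,"rx":0,"ry":0,"rz":0},
  {"x":0,"y":0,"z":0,"rx":0,"ry":0,"rz":0},
  {"x":0,"y":0,"z":0,"rx":0,"ry":0,"rz":0},
  {"x":0,"y":0,"z":0,"rx":0,"ry":0,"rz":0},
  {"x":0,"y":0,"z":0,"rx":0,"ry":0,"rz":0},
  {"x":0,"y":0,"z":0,"rx":0,"ry":0,"rz":0},
  {"x":0,"y":0,"z":0,"rx":0,"ry":0,"rz":0},
  {"x":0,"y":0,"z":0,"rx":0,"ry":0,"rz":0},
  {"x":0,"y":0,"z":0,"rx":0,"ry":0,"rz":0},
])

```text
time: 7.95
tool_pos: [0.552, -0.0056, 0.0714]
tool_rot: [0.615, 0.709, -0.225, 0.26]
ft_force: [0.3, -1.2, 6.5]
opening: 0.199
grip_force: 39.2
```

```bash
cat >> h.py <<'E'
def dots(f,box):
    x0,y0,x1,y1=box; im=f["image"][y0:y1,x0:x1].astype(float); r,g,b=im[...,0],im[...,1],im[...,2]; yy,xx=np.mgrid[y0:y1,x0:x1]
    o={}
    for n,v in (("red",r-np.maximum(g,b)-35),("blue",b-np.maximum(r,g)-5)):
        v=np.clip(v,0,None); o[n]=np.array([(v*xx).sum(),(v*yy).sum()])/v.sum() if v.sum() else None
    return o
E
python3 - <<'E'
from h import *
P,R=pose(); print(st(P-.011*R.as_matrix()[:,2])*1e3)
C=grab_frame("scene"); d=dots(C,(240,234,300,246)); print(d)
print([st(onz(C,v,.05))*1e3 for v in d.values()], st(onz(C,(283,233.2),.062))*1e3)
E
```

```text
[-74.34627781 -26.0720054   79.79425764]
{'red': array([282.54464286, 238.02678571]), 'blue': array([253.05932203, 239.28813559])}
[array([ 1.15260766, -0.89972027, 50.        ]), array([ 31.89168284, -52.11837541,  50.        ])] [ 0.69632963  0.41966162 62.        ]
```

Request:
jog_arm([
  {"x":1.8,"y":4,"z":-1.5,"rx":0,"ry":0,"rz":0},
  {"x":1.8,"y":4,"z":-1.5,"rx":0,"ry":0,"rz":0},
  {"x":1.8,"y":4,"z":-1.5,"rx":0,"ry":0,"rz":0},
  {"x":1.8,"y":4,"z":-1.5,"rx":0,"ry":0,"rz":0},
  {"x":1.8,"y":4,"z":-1.5,"rx":0,"ry":0,"rz":0},
  {"x":1.8,"y":4,"z":-1.5,"rx":0,"ry":0,"rz":0},
  {"x":1.8,"y":4,"z":-1.5,"rx":0,"ry":0,"rz":0},
  {"x":1.8,"y":4,"z":-1.5,"rx":0,"ry":0,"rz":0},
  {"x":1.8,"y":4,"z":-1.5,"rx":0,"ry":0,"rz":0},
  {"x":1.8,"y":4,"z":-1.5,"rx":0,"ry":0,"rz":0},
  {"x":1.8,"y":4,"z":-1.5,"rx":0,"ry":0,"rz":0},
  {"x":1.8,"y":4,"z":-1.5,"rx":0,"ry":0,"rz":0},
  {"x":2.3,"y":4.2,"z":-2.1,"rx":0,"ry":0,"rz":0},
  {"x":0,"y":0,"z":0,"rx":0,"ry":0,"rz":0},
  {"x":0,"y":0,"z":0,"rx":0,"ry":0,"rz":0},
  {"x":0,"y":0,"z":0,"rx":0,"ry":0,"rz":0},
])

```text
time: 9.6
tool_pos: [0.5996, 0.0329, 0.0714]
tool_rot: [0.615, 0.71, -0.225, 0.26]
ft_force: [0.1, -0.3, 5.3]
opening: 0.196
grip_force: 39.3
```

```bash
python3 - <<'E'
from h import *
P,R=pose(); print(st(P-.011*R.as_matrix()[:,2])*1e3)
C=grab_frame("scene"); d=dots(C,(250,230,330,246)); print(d)
print([st(onz(C,v,.05))*1e3 for v in d.values()])
crop(C,"pics/c4.png",245,205,325,260,9)
E
```

```text
[-105.53998104   26.57190697   79.83316112]
{'red': array([312.73964497, 236.71005917]), 'blue': array([283.27777778, 238.04761905])}
[array([-30.53719096,  51.93988923,  50.        ]), array([ 0.54779457,  0.47120017, 50.        ])]
```

View pics/c4.png

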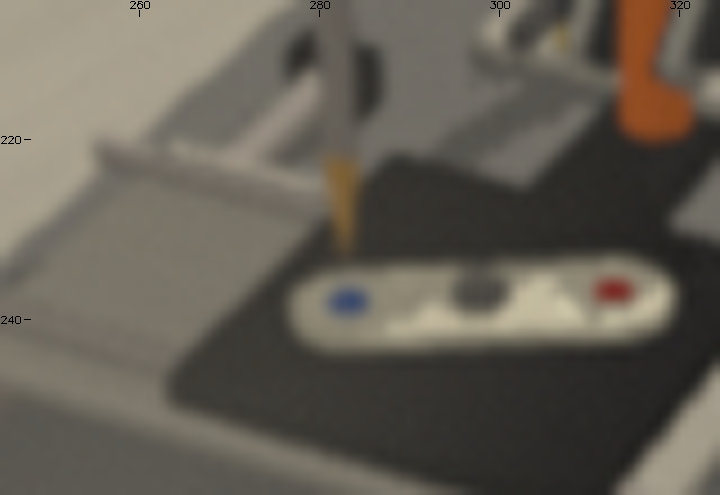

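Request:
jog_arm([
  {"x":0,"y":0,"z":0,"rx":0,"ry":0,"rz":0},
  {"x":0,"y":0,"z":0,"rx":0,"ry":0,"rz":0},
  {"x":0,"y":0,"z":0,"rx":0,"ry":0,"rz":0},
  {"x":0,"y":0,"z":0,"rx":0,"ry":0,"rz":0},
  {"x":0,"y":0,"z":0,"rx":0,"ry":0,"rz":0},
  {"x":0,"y":0,"z":0,"rx":0,"ry":0,"rz":0},
  {"x":0,"y":0,"z":0,"rx":0,"ry":0,"rz":0},
  {"x":0,"y":0,"z":0,"rx":0,"ry":0,"rz":0},
  {"x":0,"y":0,"z":0,"rx":0,"ry":0,"rz":0},
  {"x":0,"y":0,"z":0,"rx":0,"ry":0,"rz":0},
])

```text
time: 10.65
tool_pos: [0.5995, 0.0329, 0.0714]
tool_rot: [0.615, 0.71, -0.225, 0.26]
ft_force: [0.1, -0.9, 6.2]
opening: 0.198
grip_force: 39.3
```

Request:
jog_arm([
  {"x":0,"y":0,"z":0,"rx":0,"ry":0,"rz":0},
  {"x":0,"y":0,"z":0,"rx":0,"ry":0,"rz":0},
  {"x":0,"y":0,"z":0,"rx":0,"ry":0,"rz":0},
  {"x":0,"y":0,"z":0,"rx":0,"ry":0,"rz":0},
  {"x":0,"y":0,"z":0,"rx":0,"ry":0,"rz":0},
  {"x":0,"y":0,"z":0,"rx":0,"ry":0,"rz":0},
  {"x":0,"y":0,"z":-10,"rx":0,"ry":0,"rz":0},
  {"x":0,"y":0,"z":-10,"rx":0,"ry":0,"rz":0},
  {"x":0,"y":0,"z":-20,"rx":0,"ry":0,"rz":0},
  {"x":0,"y":0,"z":-20,"rx":0,"ry":0,"rz":0},
  {"x":0,"y":0,"z":-20,"rx":0,"ry":0,"rz":0},
  {"x":0,"y":0,"z":-20,"rx":0,"ry":0,"rz":0},
  {"x":18,"y":-12,"z":2,"rx":0,"ry":0,"rz":0},
  {"x":18,"y":-12,"z":2,"rx":0,"ry":0,"rz":0},
  {"x":18,"y":-12,"z":2,"rx":0,"ry":0,"rz":0},
  {"x":18,"y":-12,"z":2,"rx":0,"ry":0,"rz":0},
  {"x":0,"y":0,"z":0,"rx":0,"ry":0,"rz":0},
  {"x":0,"y":0,"z":0,"rx":0,"ry":0,"rz":0},
], hand=55)

```text
time: 12.45
tool_pos: [0.5365, 0.1405, 0.0957]
tool_rot: [0.614, 0.71, -0.224, 0.261]
ft_force: [0.9, -0.3, 0.2]
opening: 0.646
grip_force: 0.0
```

```bash
python3 - <<'E'
from h import *
P,R=pose(); g=st(P-.011*R.as_matrix()[:,2]); print(g*1e3)
T=toolR(40,1); print(delta(P,R,w([-.175,-.021,.05])+.011*T.as_matrix()[:,2],T))
C=grab_frame("scene"); d=dots(C,(250,230,330,246)); print([st(onz(C,v,.05))*1e3 for v in d.values()])
f=grab_frame("wrist"); cv2.imwrite("pics/w5.png",f["image"][:,:,::-1]); print(proj(f,[w([-.175,-.021,.06]),w([-.175,-.021,.024])]))
E
```

```text
[-221.21188433  -20.15491375  104.13964343]
(array([-0.3, -1. , 71.2]), array([ 0.1,  0.2, -0.1]))
[array([-30.56891076,  52.12428184,  50.        ]), array([ 0.53284264,  0.46823658, 50.        ])]
[[316.63271223 229.58850015]
 [316.56681343 186.2893773 ]]
```

View pics/w5.png

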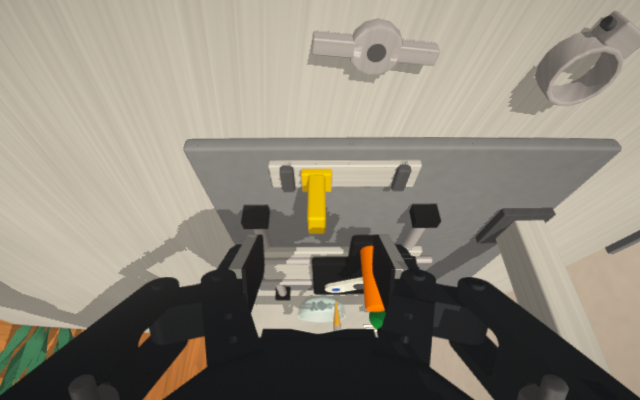

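Request:
jog_arm([
  {"x":0,"y":-1,"z":12,"rx":0,"ry":0,"rz":0},
  {"x":0,"y":0,"z":15,"rx":0,"ry":0,"rz":0},
  {"x":0,"y":0,"z":15,"rx":0,"ry":0,"rz":0},
  {"x":0,"y":0,"z":12,"rx":0,"ry":0,"rz":0},
  {"x":0,"y":0,"z":10,"rx":0,"ry":0,"rz":0},
  {"x":0,"y":0,"z":7,"rx":0,"ry":0,"rz":0},
  {"x":0,"y":0,"z":0,"rx":0,"ry":0,"rz":0},
  {"x":0,"y":0,"z":0,"rx":0,"ry":0,"rz":0},
], hand=45)

```text
time: 13.35
tool_pos: [0.5418, 0.0947, 0.0407]
tool_rot: [0.615, 0.71, -0.224, 0.26]
ft_force: [-0.3, 0.1, 0.5]
opening: 0.525
grip_force: 0.0
```

Request:
jog_arm([
  {"x":0,"y":0,"z":0,"rx":0,"ry":0,"rz":0},
  {"x":0,"y":0,"z":0,"rx":0,"ry":0,"rz":0},
  {"x":0,"y":0,"z":0,"rx":0,"ry":0,"rz":0},
  {"x":0,"y":0,"z":0,"rx":0,"ry":0,"rz":0},
  {"x":0,"y":0,"z":0,"rx":0,"ry":0,"rz":0},
  {"x":0,"y":0,"z":0,"rx":0,"ry":0,"rz":0},
  {"x":0,"y":0,"z":0,"rx":0,"ry":0,"rz":0},
], hand=0, squeeze=30)

```text
time: 14.05
tool_pos: [0.542, 0.0951, 0.041]
tool_rot: [0.615, 0.71, -0.224, 0.261]
ft_force: [-1.0, 3.8, 4.5]
opening: 0.134
grip_force: 35.6
```

Gripped. Slide +y 47 mm, then creep to the stop.

Request:
jog_arm([
  {"x":0,"y":4,"z":0,"rx":0,"ry":0,"rz":0},
  {"x":0,"y":4,"z":0,"rx":0,"ry":0,"rz":0},
  {"x":0,"y":4,"z":0,"rx":0,"ry":0,"rz":0},
  {"x":0,"y":4,"z":0,"rx":0,"ry":0,"rz":0},
  {"x":0,"y":4,"z":0,"rx":0,"ry":0,"rz":0},
  {"x":0,"y":4,"z":0,"rx":0,"ry":0,"rz":0},
  {"x":0,"y":4,"z":0,"rx":0,"ry":0,"rz":0},
  {"x":0,"y":4,"z":0,"rx":0,"ry":0,"rz":0},
  {"x":0,"y":4,"z":0,"rx":0,"ry":0,"rz":0},
  {"x":0,"y":4,"z":0,"rx":0,"ry":0,"rz":0},
  {"x":0,"y":4,"z":0,"rx":0,"ry":0,"rz":0},
  {"x":0,"y":2,"z":0,"rx":0,"ry":0,"rz":0},
  {"x":0,"y":0,"z":0,"rx":0,"ry":0,"rz":0},
  {"x":0,"y":0,"z":0,"rx":0,"ry":0,"rz":0},
])

```text
time: 15.45
tool_pos: [0.5875, 0.102, 0.0411]
tool_rot: [0.615, 0.71, -0.224, 0.261]
ft_force: [-1.5, 6.1, 5.2]
opening: 0.135
grip_force: 35.7
```

Request:
jog_arm([
  {"x":0,"y":1,"z":0,"rx":0,"ry":0,"rz":0},
  {"x":0,"y":1,"z":0,"rx":0,"ry":0,"rz":0},
  {"x":0,"y":1,"z":0,"rx":0,"ry":0,"rz":0},
  {"x":0,"y":0,"z":0,"rx":0,"ry":0,"rz":0},
  {"x":0,"y":0,"z":0,"rx":0,"ry":0,"rz":0},
])

```text
time: 15.95
tool_pos: [0.588, 0.102, 0.041]
tool_rot: [0.615, 0.709, -0.226, 0.259]
ft_force: [-11.7, 6.8, 11.8]
opening: 0.132
grip_force: 36.6
```

Request:
jog_arm([
  {"x":0,"y":1,"z":0,"rx":0,"ry":0,"rz":0},
  {"x":0,"y":0,"z":0,"rx":0,"ry":0,"rz":0},
  {"x":0,"y":0,"z":0,"rx":0,"ry":0,"rz":0},
])

```text
time: 16.25
tool_pos: [0.5881, 0.1021, 0.0409]
tool_rot: [0.615, 0.709, -0.227, 0.259]
ft_force: [-15.2, 6.6, 12.8]
opening: 0.128
grip_force: 37.0
```

Request:
jog_arm([
  {"x":0,"y":0,"z":0,"rx":0,"ry":0,"rz":0},
  {"x":0,"y":0,"z":0,"rx":0,"ry":0,"rz":0},
  {"x":0,"y":0,"z":0,"rx":0,"ry":0,"rz":0},
  {"x":0,"y":0,"z":0,"rx":0,"ry":0,"rz":0},
  {"x":0,"y":0,"z":0,"rx":0,"ry":0,"rz":0},
  {"x":0,"y":0,"z":-10,"rx":0,"ry":0,"rz":0},
  {"x":0,"y":0,"z":-10,"rx":0,"ry":0,"rz":0},
  {"x":0,"y":0,"z":-15,"rx":0,"ry":0,"rz":0},
  {"x":0,"y":0,"z":-20,"rx":0,"ry":0,"rz":0},
  {"x":0,"y":0,"z":-20,"rx":0,"ry":0,"rz":0},
  {"x":0,"y":0,"z":-15,"rx":0,"ry":0,"rz":0},
  {"x":0,"y":0,"z":0,"rx":0,"ry":0,"rz":0},
  {"x":0,"y":0,"z":0,"rx":0,"ry":0,"rz":0},
], hand=45)

```text
time: 17.55
tool_pos: [0.5826, 0.1596, 0.1096]
tool_rot: [0.615, 0.71, -0.224, 0.26]
ft_force: [-0.5, -0.0, 0.1]
opening: 0.527
grip_force: 0.0
```

```bash
python3 - <<'E'
from h import *
C=grab_frame("scene"); d=dots(C,(250,230,330,246)); print([st(onz(C,v,.05))*1e3 for v in d.values()])
f=grab_frame("wrist"); crop(f,"pics/w6.png",200,120,400,270,4)
E
```

```text
[array([-30.54694122,  52.13612471,  50.        ]), array([ 0.53725012,  0.45944758, 50.        ])]
```

View pics/w6.png

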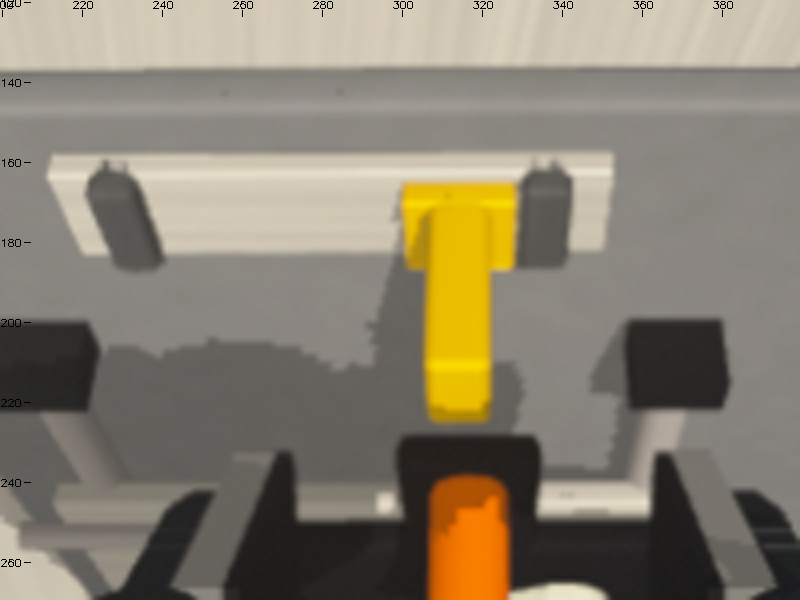

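The lock (block edge at x≈328) sits against its far stop (x≈330). The blue dot has not moved, and the gripper is clear of everything.

```bash
python3 -c "
from plant import workorder; print(workorder.hand_in())"
```

```text
the job is handed in; nothing more can be done
None
```

The job is handed in: the red dot, then the blue dot, was held under the pointer for over a second each (camera estimate: within about 1.5 mm); the lock is at its far stop, the blue dot is still under the pointer, and the gripper is clear; no verdict was returned.

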